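# Snap the cabinet key onto the sprung snap hook

## Task

Pick up the cabinet key by its grey grip and push its steel eye down against the sprung gate of the snap hook on the stand until the eye passes inside and the gate snaps shut over it. Still holding the key, pull it gently upwards, with about 5 to 6 N for half a second, against the shut gate to prove that it holds, then let go so that the key hangs quietly from the hook, grip downwards. Be gentle with the hook (never over 16 N on it) and leave the other things where they are.

Things in the scene. Friction and masses are not known exactly. Their poses are not given: they have to be found in the camera images.
- key: Cabinet key lying flat. Grey grip 46 (x) x 26 (y) x 20 (z) mm; origin: centre of its underside, +x to the eye, -x to the toothed blade (ends at x -51.5). Rigid flat steel ring (eye) at +x in the grip's plane, 10 above the underside. 55 to 90 g. Grip it across the 26 mm width with 50 N or more near x +8 (fingertips down to its underside), so that it cannot pitch in the fingers.
- eye (a point): Centre of the key's eye (key frame 41, 0, 10 mm): flat ring with a hole of 18 mm diameter, wire 5 mm thick.
- eye_tip (a point): Middle of the eye's wire at the far end from the grip (key frame 52.5, 0, 10 mm): the part that pushes the gate and comes to lie inside the hook. To thread it, hold the key level with its +x along the hook's +x (blade away from the post) and lower it: the nose comes up through the eye's hole, eye_tip goes down between nose and back bar, at hook x -8 to +3 (best -4), y within 4 mm.
- stand: Fixed bench stand: foot 105 x 70 x 12 mm, post and arm behind the hook. Origin on the worktop right below the hook's origin, axes as the hook's; +x points from the hook to the post (foot x 22 to 128, post 14 diameter at x 90, 177 high), so the hook's free side is -x. The closed gate is 165 mm above the worktop.
- hook: Snap hook of 7 mm round steel bar, a J in its own xz plane, open at the top. Origin mid-throat, level with the closed gate; z up, +x to the post. Nose (free upright end) centred at x -14 mm, rounded top 8.5 above the origin; back bar at x +14; throat 21 wide; bow's inside 32 below the origin. Its stiff bush gives only 1 mm per 20 N. Never load it with 16 N.
- hook_seat (a point): Where the eye's wire rests when the key hangs: 29.5 mm below the hook's origin, in the bottom of the bow.
- gate (a joint): Sprung wire gate across the throat, hinged at the back bar. 0 = shut; opens only downwards, to 1.4 rad; shuts by its spring. At eye_tip it takes about 3 N at first, 4 to 6 N wide open; the eye passes its free end with eye_tip 15 to 22 mm below the hook's origin (and the gate snaps back to 0 above it). Pulled up, the eye meets the shut gate with eye_tip 2 to 6 mm below that origin.
- gate_wire: The gate's 3 mm wire loop, 22.5 long, 9 wide, its free end just inside the nose. The wire is never quite straight: when shut, its free end may stand up to 2 mm higher or lower than level, which is not measured; find it by feel. Origin on its hinge at the hook's back bar; at 0 it runs level from there to -x.
- stain_bottle: Bystander: small dark brown bottle with a black cap, 36 dia x 85 mm, origin at the centre of its underside; leave it alone.
- slide_box: Bystander: flat small carton, 34 x 52 x 11 mm, origin at the centre of its underside; leave it alone.
- meter: Bystander: white hand-held meter lying flat, 62 x 125 x 22 mm, origin at the centre of its underside; leave it alone.
- pot: Bystander: specimen pot with a screw lid, 62 dia x 62 mm, origin at the centre of its underside; leave it alone.
- brass_weight: Bystander: brass knob weight, 22 dia x 40 mm, origin at the centre of its underside; leave it alone.
- tape_roll: Bystander: roll of white tape lying flat, 62 dia x 19 mm, origin at the centre of its underside; leave it alone.
- canister: Bystander: tall test-strip canister, 40 dia x 85 mm, origin at the centre of its underside; leave it alone.

How it is judged:
On the way, in this order (a step that is already met when the one before it is completed fails the run):
1. the eye is inside the hook and the gate has snapped shut over it (z of eye_tip in the frame of hook between -0.036 and -0.001 m and x of eye_tip in the frame of hook between -0.0125 and 0.0125 m and y of eye_tip in the frame of hook between -0.008 and 0.008 m and value of joint gate below 0.12 rad), for 0.1 s.
2. the eye is pulled up against the shut gate with 3.5 to 8.5 N for 0.3 s (all of step 1 and contact force between key and gate_wire between 3.5 and 8.5 N), for 0.3 s.
At the end, for the whole second after the job is handed in: The key hangs from the hook: eye_tip inside the hook within 14 mm of hook_seat, gate shut (under 0.12 rad), key's x axis within 0.5 rad of straight up (grip downwards), slower than 0.1 m/s and 1.5 rad/s (all of step 1 and distance between eye_tip and hook_seat below 0.014 m and angle between key's own x axis and vertical below 0.5 rad and linear speed of key below 0.1 m/s and angular speed of key below 1.5 rad/s); the robot touches nothing.
It fails at once if the key bears on the hook or its gate with more than 16 N (contact force between key and hook above 16 N).
It fails at once if one of the other things on the worktop is shifted by more than 30 mm (distance of any of stain_bottle, slide_box, meter, pot, brass_weight, tape_roll, canister from where it was at the start of the episode above 0.03 m).
It also fails if it takes over 72 s, if anything falls off the work surface, if the arm or the gripper's body presses on something with over 40 N, if the wrist force passes 120 N, or if a joint passes its speed limit or range.

## Robot

A 6-joint arm with a two-finger parallel gripper is mounted at the origin on a cart in front of the work surface, level with it; the furniture and walls round the work are solid. World frame = base frame: x ahead of the robot, y to its left, z up, the work surface at z = 0. Lengths are in m, angles in rad, forces in N, time in s.
With the tool pointing down it reaches from about 0.25 to 0.85 m from the base axis. Payload 12.5 kg.
Tool frame: the origin (TCP) lies at the very end of the fingers, on their centre line; the grasp point (between the pads) lies 19 mm behind it (bot.grasp_offset is the distance from the TCP to the grasp point, in m); z points along the fingers, y is the line along which they close (so a half turn about z gives the same grasp; the last joint's range is limited). The gripper opens to 93 mm and grips with 3 to 60 N. Pads are 15 mm wide; open, the fingers measure 128 mm over their backs; the gripper's body (75 mm by 188 mm) begins 65 mm behind the grasp point.
Start: joints at [-1.385, 0.351, 1.652, -0, 1.139, -0.085], TCP at [0.147, -0.53, 0.219] pointing down, gripper open.
Joint ranges: [-2.75, 2.75], [-0.79, 2.1], [0.01, 2.65], [-1.57, 4.71], [0.07, 3.14], [-2.87, 2.87]. Speed limits (rad/s): [2.22, 2.22, 2.79, 3.14, 3.14, 3.14].

## Interface

Orientations are given as a unit quaternion [x, y, z, w].
In Python, from rig import bot gives the robot as it stands.
- The arm moves only by the shell command python3 -m creep 'ROWS' [FORCE]. ROWS is JSON, a list of rows, each a list of 5 numbers: the opening, from 0 (shut) to 1 (fully open), then the shift along the tool's x, y, z in m, then the turn about the tool's z in degrees. A call has 1 to 8 rows; each row is the pose to reach, as a shift and turn from the pose commanded when the call began, along the tool's axes at that moment; what a row does not reach only later rows make up. A row lasts 1/10 s, in which the tool goes at most 50 mm and 8.59 degrees, less where a joint would pass 70% of its speed; a pose out of reach is approached as far as the arm can. A call with a gripper value outside its range is refused whole. The fingers move at their own pace and stop on an object; FORCE is the grip in N (left out, the last holds). Time passes only in rows, so rows that repeat a pose let the fingers close. It gives the time, the measured TCP pose, the force, the opening and the grip force at its end, in the units of the state.
- bot.get_obs(): the state, without advancing time (a new reading comes with each control period).
- bot.snapshot(name): name is "scene" or "top" or "wrist"; returns the picture (384x512x3 uint8, red, green, blue); there is no depth.
- bot.calibration(name): a dict with "fx", "fy", "cx", "cy" (pixels), "rvec" (rotation vector, rad) and "tvec" (3), from world to camera coordinates, as OpenCV has them. Camera axes: x right, y down, z forward; pixel columns grow to the right and rows downward; lengths in m; the calibration is good to about 2 mm. A picture is of the moment at which its call begins: read the wrist's pose just before it. calibration takes no time and is no camera call; for the wrist camera it gives the pose at the moment of the call.
- bot.close_job(): hands the job in; it is judged then, once.
The state is a dict: "time": time; "joint_positions": joint angles; "joint_velocities": joint speeds; "tau": joint torques, N m; "eef_pos": TCP position; "eef_rot": TCP orientation; "ft_force": force on the tool from outside, world axes, zero at the start; "ft_torque": the same for the moment, N m; "finger_gap": opening from 0.0 (shut) to 1.0 (fully open); "gripper_force": force on a finger pad.
Only numpy, scipy, OpenCV 4.12 (cv2) and the standard library are available. Lean on these libraries where they do the work, as an engineer would, in place of code of your own. Each camera call takes 0.05 s, during which the arm holds its last target. There are 200 camera calls.

## Working session

There is one attempt and no reset: what is moved stays moved. The work goes in short steps, Python scripts to look and compute and a shell command to move; the robot and the scene stay as the last step left them, time stands still between calls to the robot, and variables do not carry over. Pictures are saved under pics/ and viewed, at most 11 in all, crops included, and the job is handed in when it is done.

```bash
mkdir -p pics; ls; python3 - <<'E'
from rig import bot
import cv2
o=bot.get_obs();print(o)
for n in("scene","top"):
    im=bot.snapshot(n);cv2.imwrite(f"pics/{n}0.png",im[:,:,::-1]);c=bot.calibration(n);print(n,c)
E
```

```text
pics
{'time': 0.0, 'joint_positions': array([-1.38459990e+00,  3.51216931e-01,  1.65241419e+00, -4.00522553e-06,
        1.13909523e+00, -8.45846581e-02]), 'joint_velocities': array([-0.00175594,  0.00075476,  0.00019654, -0.00027513, -0.00037439,
       -0.00107868]), 'tau': array([ 2.72160723e-04, -4.97314382e+01, -2.85253805e+01,  6.99129864e-02,
        2.57248012e-02, -8.66722621e-05]), 'eef_pos': array([ 0.14708519, -0.52961657,  0.21811576]), 'eef_rot': array([ 9.90848420e-01,  1.34978101e-01, -3.06029479e-05, -5.66025382e-04]), 'ft_force': array([0.01179336, 0.29509387, 0.31270939]), 'ft_torque': array([0.03354331, 0.04464322, 0.00099481]), 'gripper_force': 0.0, 'finger_gap': 1.0029262176278362}
scene {'fx': 390.66973064419415, 'fy': 390.66973064419415, 'cx': 251.51032063925058, 'cy': 198.59221892309915, 'rvec': array([ 0.96907627, -2.44128481,  1.07330441]), 'tvec': array([0.38946539, 0.35022621, 1.20926108])}
top {'fx': 490.73230657490495, 'fy': 490.73230657490495, 'cx': 257.0481890100429, 'cy': 188.65163182919832, 'rvec': array([ 1.64850197, -2.51010035,  0.28256795]), 'tvec': array([0.21245084, 0.5289889 , 1.42479989])}
```

View pics/scene0.png

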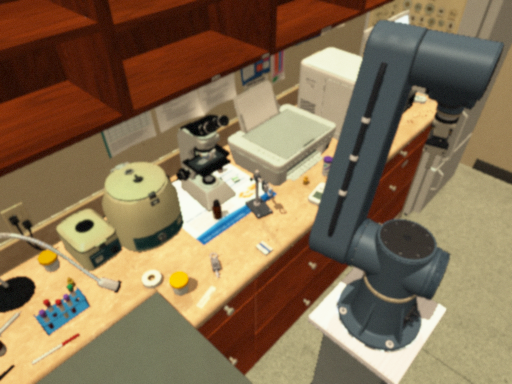

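View pics/top0.png

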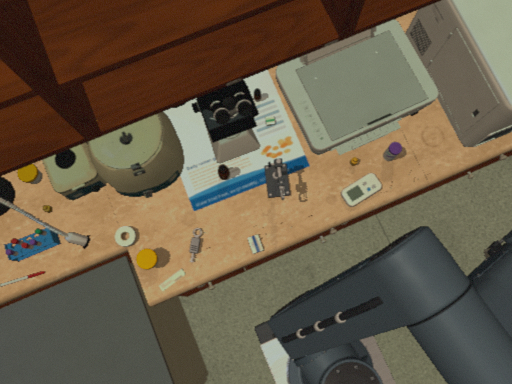

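The top view shows the stand near (278,180), something key-like at (196,243), and another key-like item at (301,185). I'll zoom in on both.

```bash
python3 - <<'E'
import cv2,numpy as np
t=cv2.imread("pics/top0.png");s=cv2.imread("pics/scene0.png")
a=cv2.resize(t[145:215,250:330],(400,350),interpolation=2);b=cv2.resize(t[215:275,165:245],(400,300),interpolation=2)
c=cv2.resize(s[165:225,240:290],(400,480)[::1] if 0 else (292,350),interpolation=2);d=cv2.resize(s[245:295,190:250],(360,300),interpolation=2)
o=np.zeros((600,800,3),np.uint8)
o[:300,:400]=cv2.resize(a,(400,300));o[300:,:400]=b;o[:300,400:650]=cv2.resize(c,(250,300));o[300:,400:760]=d
cv2.imwrite("pics/crop0.png",o)
E
```

```text
(no output)
```

View pics/crop0.png

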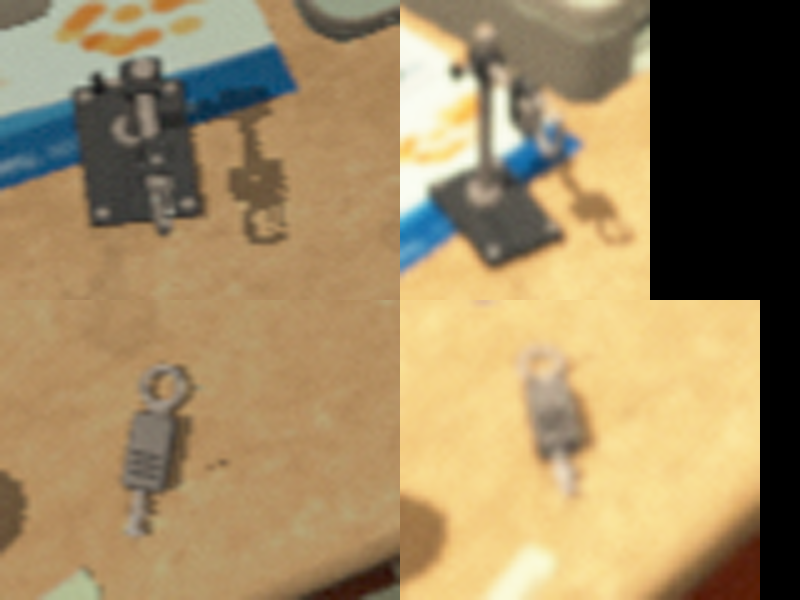

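```bash
cat > h.py <<'E'
import numpy as np,cv2
from scipy.spatial.transform import Rotation as R
def ray(c,px,z):
    """world points on plane z seen at pixels px"""
    K=np.array([[c['fx'],0,c['cx']],[0,c['fy'],c['cy']],[0,0,1]])
    px=np.atleast_2d(np.array(px,float)); M=R.from_rotvec(c['rvec']).as_matrix()
    d=np.c_[px,np.ones(len(px))]@np.linalg.inv(K).T@M; o=-M.T@c['tvec']
    return o+d*((z-o[2])/d[:,2])[:,None]
def proj(c,p):
    K=np.array([[c['fx'],0,c['cx']],[0,c['fy'],c['cy']],[0,0,1]])
    return cv2.projectPoints(np.atleast_2d(np.array(p,float)),c['rvec'],c['tvec'],K,None)[0][:,0]
def shift(o,p):
    """tool-axis shift from tcp to world p"""
    return R.from_quat(o['eef_rot']).inv().apply(np.array(p)-o['eef_pos'])
E
python3 - <<'E'
from rig import bot
from h import *
c=bot.calibration("top");o=bot.get_obs()
k=ray(c,[(197.6,232.2),(194.6,245.4),(192,260.4)],0.010);print("key eye,grip,blade",k.round(4));d=k[0]-k[2];print(np.linalg.norm(d),np.degrees(np.arctan2(d[1],d[0])))
f=ray(c,[(265,165.5),(287.4,163.7),(268,198),(290.6,194.7)],0.012);print("foot",f.round(4),f.mean(0))
m=(f[0]+f[1]-f[2]-f[3]);print("hook x yaw",np.degrees(np.arctan2(m[1],m[0])))
u=m/np.linalg.norm(m);print("hook est",f.mean(0)-u*0.075)
# direct: hook seen at crop (163,190)..
print(ray(c,[(250+160/5,145+185/4.286)],0.165))
M=R.from_quat(o['eef_rot']).as_matrix();print(M.round(3))
p=k[1].copy();print(shift(o,p))
w=bot.calibration("wrist");print(-R.from_rotvec(w['rvec']).as_matrix().T@w['tvec'],R.from_rotvec(w['rvec']).as_matrix().round(2),w['fx'])
E
```

```text
key eye,grip,blade [[0.5271 0.2022 0.01  ]
 [0.4932 0.2256 0.01  ]
 [0.4541 0.2497 0.01  ]]
0.08714882667895095 -33.07077710792617
foot [[ 0.6389 -0.0724  0.012 ]
 [ 0.6162 -0.1398  0.012 ]
 [ 0.5391 -0.0389  0.012 ]
 [ 0.5207 -0.1078  0.012 ]] [ 0.57871778 -0.08971653  0.012     ]
hook x yaw -18.511784028992807
hook est [ 0.5075984  -0.06590405  0.012     ]
[[ 0.52113335 -0.07067568  0.165     ]]
[[ 0.964  0.268 -0.   ]
 [ 0.268 -0.964  0.001]
 [ 0.    -0.001 -1.   ]]
[ 0.53548184 -0.63496537  0.2088866 ]
[ 0.21564603 -0.51110407  0.38377444] [[ 0.27 -0.96 -0.  ]
 [-0.93 -0.26  0.26]
 [-0.25 -0.07 -0.97]] 285.60169440177435
```

```bash
python3 -m creep '[[1,0.535,-0.635,0,48],[1,0.535,-0.635,0,48],[1,0.535,-0.635,0,48],[1,0.535,-0.635,0,48],[1,0.535,-0.635,0,48],[1,0.535,-0.635,0,48],[1,0.535,-0.635,0,48],[1,0.535,-0.635,0,48]]'
python3 - <<'E'
from rig import bot
from h import *
o=bot.get_obs();M=R.from_quat(o['eef_rot']).as_matrix();print(M[:,0],o['joint_positions'],shift(o,[.494,.224,.10]))
E
```

```text
time: 0.9
eef_pos: [0.3087, -0.1771, 0.2188]
eef_rot: [0.96, -0.28, 0.0, 0.0]
ft_force: [1.8, -0.9, 0.1]
finger_gap: 1.001
gripper_force: 0.0
[ 8.42891016e-01 -5.38084291e-01  1.75373650e-04] [-6.51926443e-01 -1.88698846e-02  2.10066039e+00  6.25896564e-05
  1.05963074e+00  1.48700195e+00] [-0.05964181 -0.4377837   0.11875864]
```

```bash
python3 -m creep '[[1,-0.06,-0.438,0,0],[1,-0.06,-0.438,0,0],[1,-0.06,-0.438,0,0],[1,-0.06,-0.438,0,0],[1,-0.06,-0.438,0,0],[1,-0.06,-0.438,0,0],[1,-0.06,-0.438,0.0,0],[1,-0.06,-0.438,0.0,0]]'
python3 -m creep '[[1,0,-0.05,0.0,0],[1,0,-0.07,0.03,0],[1,0,-0.07,0.07,0],[1,0,-0.07,0.09,0],[1,0,-0.07,0.09,0],[1,0,-0.07,0.09,0]]'
python3 - <<'E'
from rig import bot
from h import *
o=bot.get_obs();c=bot.calibration("wrist");im=bot.snapshot("wrist");cv2.imwrite("pics/w1.png",im[:,:,::-1]);np.save("w1.npy",c,allow_pickle=True)
M=R.from_quat(o['eef_rot']).as_matrix();print(o['eef_pos'],M[:,0],shift(o,[.494,.224,.10]))
E
```

```text
time: 1.7
eef_pos: [0.4759, 0.1868, 0.2185]
eef_rot: [0.96, -0.279, -0.0, 0.0]
ft_force: [0.5, -0.3, 0.1]
finger_gap: 0.999
gripper_force: 0.0
time: 2.3
eef_pos: [0.5133, 0.2436, 0.1293]
eef_rot: [0.96, -0.28, -0.0, -0.0]
ft_force: [0.5, 0.5, 0.4]
finger_gap: 0.999
gripper_force: 0.0
[0.51334251 0.24359245 0.1292609 ] [ 8.43475421e-01 -5.37167770e-01 -1.52672040e-05] [-0.00579005  0.02691582  0.02926107]
```

View pics/w1.png

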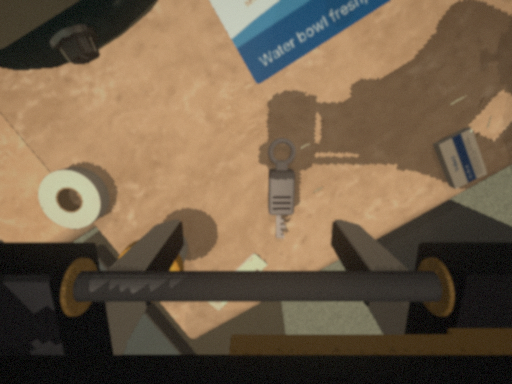

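The wrist view shows the key clearly: eye at (282,153), grip (282,192), blade tip (281,236). The pot is near the left finger.

```bash
python3 - <<'E'
from rig import bot
from h import *
o=bot.get_obs();c=np.load("w1.npy",allow_pickle=True).item()
im=cv2.imread("pics/w1.png");hsv=cv2.cvtColor(im,cv2.COLOR_BGR2HSV)
k=ray(c,[(282,153),(281,236)],0.010);k2=ray(c,[(282,192)],.02)
print(k.round(4),k2.round(4))
d=k[0]-k[1];u=d/np.linalg.norm(d);print(np.linalg.norm(d),np.degrees(np.arctan2(d[1],d[0])))
# grip mask: grey dark
m=((hsv[...,1]<75)&(np.indices(hsv.shape[:2])[0]>130)&(np.indices(hsv.shape[:2])[0]<250)&(np.indices(hsv.shape[:2])[1]>262)&(np.indices(hsv.shape[:2])[1]<302)).astype(np.uint8)
for r in range(134,244,6): 
    x=np.nonzero(m[r])[0]; print(r,(x.min(),x.max()) if len(x) else None,end=' ')
M=R.from_quat(o['eef_rot']).as_matrix();print("\ntool yaw",np.degrees(np.arctan2(M[1,0],M[0,0])))
p=(k[0]-.041*u+k[1]+.0515*u)/2;print("org",p);g=p+.008*u;print(shift(o,[g[0],g[1],.002]))
t=bot.calibration("top");print("pot",ray(t,[(147,258)],.062),shift(o,ray(t,[(147,258)],.062)[0]))
E
```

```text
[[0.5287 0.2033 0.01  ]
 [0.4528 0.2505 0.01  ]] [[0.497  0.2234 0.02  ]]
0.08942414174620912 -31.843648610008685
134 None 140 (np.int64(276), np.int64(288)) 146 (np.int64(270), np.int64(294)) 152 (np.int64(269), np.int64(294)) 158 (np.int64(270), np.int64(293)) 164 (np.int64(276), np.int64(287)) 170 (np.int64(274), np.int64(289)) 176 (np.int64(270), np.int64(293)) 182 (np.int64(269), np.int64(293)) 188 (np.int64(270), np.int64(293)) 194 (np.int64(269), np.int64(293)) 200 (np.int64(269), np.int64(293)) 206 (np.int64(269), np.int64(292)) 212 (np.int64(270), np.int64(292)) 218 (np.int64(276), np.int64(282)) 224 (np.int64(276), np.int64(283)) 230 (np.int64(276), np.int64(282)) 236 (np.int64(277), np.int64(283)) 242 None 
tool yaw -32.49534163800503
org [0.49519887 0.22410459 0.01      ]
[0.00272648 0.02659582 0.12797049]
pot [[0.50634247 0.36340225 0.062     ]] [-0.07065299 -0.096866    0.06806148]
```

```bash
python3 -m creep '[[0.6,0.003,0.027,0.04,0],[0.6,0.003,0.027,0.08,0],[0.6,0.003,0.027,0.11,0],[0.6,0.003,0.027,0.12,0],[0.6,0.003,0.027,0.127,0],[0.6,0.003,0.027,0.127,0],[0.6,0.003,0.027,0.127,0]]' 55
python3 -m creep '[[0,0,0,0,0],[0,0,0,0,0],[0,0,0,0,0],[0,0,0,0,0],[0,0,0,0,0],[0,0,0,0,0]]' 58
```

```text
time: 3.05
eef_pos: [0.5021, 0.2196, 0.0032]
eef_rot: [0.96, -0.28, 0.001, -0.001]
ft_force: [0.5, -0.0, -0.7]
finger_gap: 0.601
gripper_force: 0.0
time: 3.65
eef_pos: [0.5013, 0.2192, 0.0019]
eef_rot: [0.96, -0.28, 0.0, -0.0]
ft_force: [0.2, -0.5, 3.4]
finger_gap: 0.273
gripper_force: 58.0
```

```bash
python3 -m creep '[[0,0,0,-0.03,0],[0,0,0,-0.08,0],[0,0,0,-0.13,0],[0,0,0,-0.18,0],[0,0,0,-0.22,0],[0,0,0,-0.22,0],[0,0,0,-0.22,0]]'
python3 - <<'E'
from rig import bot
from h import *
o=bot.get_obs();c=bot.calibration("wrist");im=bot.snapshot("wrist");cv2.imwrite("pics/w2.png",im[:,:,::-1]);np.save("w2.npy",c,allow_pickle=True)
M=R.from_quat(o['eef_rot']).as_matrix()
a=np.radians(-18.5);u=np.array([np.cos(a),np.sin(a),0]);h=np.array([.51,-.068,.22])
print(o['eef_pos'],np.degrees(np.arctan2(M[1,0],M[0,0])),"to 110mm before hook",shift(o,h-u*.11))
E
```

```text
time: 4.35
eef_pos: [0.5011, 0.2192, 0.2218]
eef_rot: [0.96, -0.28, 0.0, -0.0]
ft_force: [-0.1, -0.4, -1.1]
finger_gap: 0.273
gripper_force: 58.0
[0.50111437 0.21915006 0.22181911] -32.486221895448274 to 110mm before hook [0.05498287 0.2640313  0.00169412]
```

View pics/w2.png

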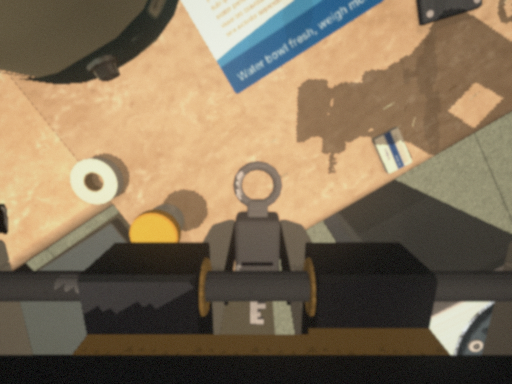

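The key is held squarely, with the ring centre at (257.5,184.5). Next I'll move in front of the hook.

```bash
python3 - <<'E'
from rig import bot
from h import *
o=bot.get_obs();c=np.load("w2.npy",allow_pickle=True).item()
e=ray(c,[(257.5,184.5)],o['eef_pos'][2]+.008);print("eye in tool",shift(o,e[0]))
E
python3 -m creep '[[0,0.01,0.05,0,-3],[0,0.02,0.1,0,-6],[0,0.03,0.14,0,-10],[0,0.04,0.18,0,-14],[0,0.05,0.22,0,-14],[0,0.055,0.25,0,-14],[0,0.055,0.264,0,-14],[0,0.055,0.264,0,-14]]'
python3 - <<'E'
from rig import bot
from h import *
o=bot.get_obs();c=bot.calibration("wrist");im=bot.snapshot("wrist");cv2.imwrite("pics/w3.png",im[:,:,::-1]);np.save("w3.npy",c,allow_pickle=True)
print(o['eef_pos'],proj(c,[.51,-.068,.165]))
E
```

```text
eye in tool [ 0.03323321  0.00067799 -0.00803222]
time: 5.2
eef_pos: [0.4044, -0.034, 0.2203]
eef_rot: [0.987, -0.162, -0.002, -0.0]
ft_force: [-0.4, 0.1, -0.7]
finger_gap: 0.275
gripper_force: 58.0
[ 0.40443102 -0.0340138   0.220329  ] [[253.81647302  56.75431022]]
```

View pics/w3.png

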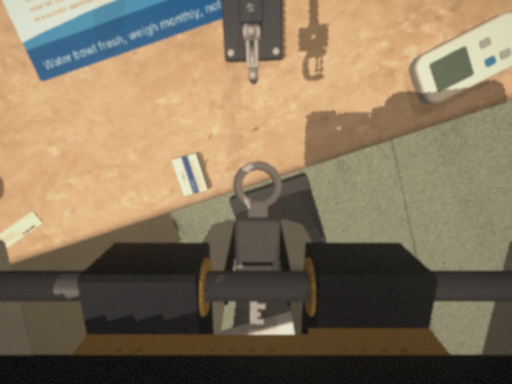

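The hook shows at the top, with the nose tip near (253,76). I'll move 30 mm forward for a closer look.

```bash
python3 -m creep '[[0,0.015,0,0,0],[0,0.03,0,0,0],[0,0.03,0,0,0],[0,0.03,0,0,0]]'
python3 - <<'E'
from rig import bot
from h import *
o=bot.get_obs();c=bot.calibration("wrist");im=bot.snapshot("wrist");np.save("w4.npy",c,allow_pickle=True)
M=R.from_quat(o['eef_rot']).as_matrix();print(o['eef_pos'],M.round(4),proj(c,[.51,-.068,.165]))
im=im[:,:,::-1];cv2.imwrite("pics/w4.png",im);cv2.imwrite("pics/w4c.png",cv2.resize(im[0:220,180:330],None,fx=600/220,fy=600/220,interpolation=cv2.INTER_CUBIC))
E
```

```text
time: 5.65
eef_pos: [0.4339, -0.0418, 0.2209]
eef_rot: [0.987, -0.16, -0.001, -0.0]
ft_force: [0.0, 0.5, -1.2]
finger_gap: 0.272
gripper_force: 58.0
[ 0.43387112 -0.04178431  0.22093221] [[ 9.486e-01 -3.163e-01 -1.800e-03]
 [-3.163e-01 -9.486e-01  5.000e-04]
 [-1.900e-03  1.000e-04 -1.000e+00]] [[257.04139042 101.68374178]]
```

View pics/w4c.png

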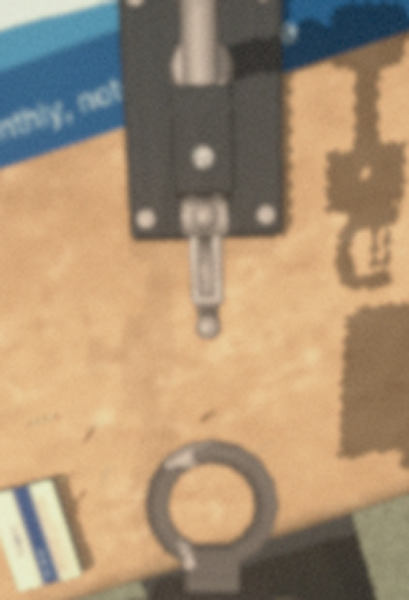

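```bash
python3 - <<'E'
from rig import bot
from h import *
o=bot.get_obs();c=np.load("w4.npy",allow_pickle=True).item()
f=lambda *p:[(180+(x+.5)/2.727-.5,(y+.5)/2.727-.5) for x,y in p]
b=ray(c,f((146,218),(266,214.5),(136,2),(264,0)),.013);print(b.round(4))
an=lambda d:np.degrees(np.arctan2(d[1],d[0])).round(2)
print("yaw across",an(b[0]-b[1])-90,"left",an(b[2]-b[0]),"right",an(b[3]-b[1]))
n=ray(c,f((207,325)),.170)[0];g=ray(c,f((206.5,301)),.1665)[0]
a=np.radians(-19.5);u=np.array([np.cos(a),np.sin(a),0])
h=ray(c,f((204.5,213)),.18)[0]
print("nose",n,"gate end",g,"backbar~",h,an(h-n))
for n_,p in(("from nose",n+.014*u),("from gate",g+.0085*u),("from foot",b[:2].mean(0)-.030*u)):
    print(n_,p,"in tool",shift(o,p))
e=ray(c,f((212,507)),o['eef_pos'][2]+.008)[0];print("eye tool",shift(o,e))
E
```

```text
[[ 0.5495 -0.0505  0.013 ]
 [ 0.5338 -0.1021  0.013 ]
 [ 0.631  -0.0751  0.013 ]
 [ 0.6147 -0.1265  0.013 ]]
yaw across -16.840000000000003 left -16.81 right -16.77
nose [ 0.49870903 -0.06311747  0.17      ] gate end [ 0.50470071 -0.06496074  0.1665    ] backbar~ [ 0.52458113 -0.07114966  0.18      ] -17.25
from nose [ 0.51190601 -0.06779077  0.17      ] in tool [ 0.0824801  -0.00013051  0.05098048]
from gate [ 0.51271316 -0.06779809  0.1665    ] in tool [ 0.08325362 -0.00037923  0.05447924]
from foot [ 0.51336942 -0.06628281  0.013     ] in tool [ 0.08363855 -0.00203613  0.2079787 ]
eye tool [ 0.03259133  0.00088214 -0.00805129]
```

```bash
cat > t.py <<'E'
from rig import bot
from h import *
import sys
H=np.array([.5123,-.0670,.165]);a=np.radians(-16.8);U=np.array([np.cos(a),np.sin(a),0]);V=np.array([-U[1],U[0],0])
o=bot.get_obs();M=R.from_quat(o['eef_rot'])
tip=o['eef_pos']+M.apply([.0445,.0008,-.008])-H
print("tip in hook mm",(1e3*np.array([tip@U,tip@V,tip[2]])).round(1),"dyaw",round(float(np.degrees(np.arctan2(M.as_matrix()[1,0],M.as_matrix()[0,0]))+16.8),2),"ft",o['ft_force'].round(2),o['ft_torque'].round(2),"t",o['time'])
T=H-.0485*U+.0008*V;T[2]=o['eef_pos'][2];print("xy shift to best",(1e3*shift(o,T)).round(1))
E
python3 t.py; python3 -m creep '[[0,0.017,0,0.005,-1.6],[0,0.034,-0.003,0.01,-1.6],[0,0.034,-0.003,0.02,-1.6],[0,0.034,-0.003,0.025,-1.6],[0,0.034,-0.003,0.025,-1.6]]'; python3 t.py
python3 - <<'E'
from rig import bot
import cv2
im=bot.snapshot("wrist")[:,:,::-1];cv2.imwrite("pics/w5.png",im);cv2.imwrite("pics/w5c.png",cv2.resize(im[60:220,180:330],None,fx=3.5,fy=3.5,interpolation=cv2.INTER_CUBIC))
E
```

```text
tip in hook mm [-38.   -0.7  64. ] dyaw -1.65 ft [-0.49 -0.51 -0.5 ] [ 0.02  0.03 -0.01] t 5.7
xy shift to best [34.  -0.4 -0.1]
time: 6.2
eef_pos: [0.4661, -0.05, 0.1958]
eef_rot: [0.989, -0.147, -0.001, -0.0]
ft_force: [0.3, 0.7, -0.9]
finger_gap: 0.271
gripper_force: 58.0
tip in hook mm [-4.6  2.  38.7] dyaw -0.07 ft [ 0.34  0.66 -0.89] [-0.    0.01 -0.04] t 6.2
xy shift to best [ 0.6  2.1 -0. ]
```

View pics/w5c.png

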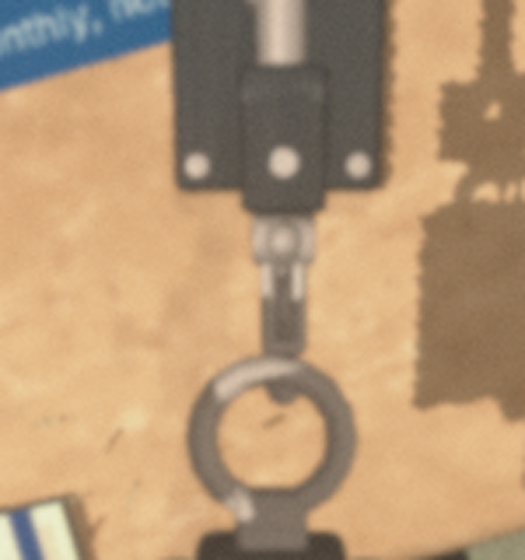

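Yaw is aligned and the ring is about 2 mm to the left of the hook, as computed. I'll correct that and descend to just above the gate.

```bash
python3 -m creep '[[0,0.0005,0.0022,0,0],[0,0.0005,0.0022,0.008,0],[0,0.0005,0.0022,0.016,0],[0,0.0005,0.0022,0.024,0],[0,0.0005,0.0022,0.028,0],[0,0.0005,0.0022,0.030,0],[0,0.0005,0.0022,0.030,0],[0,0.0005,0.0022,0.030,0]]'; python3 t.py;python3 t.py
```

```text
time: 7.05
eef_pos: [0.4674, -0.0528, 0.1669]
eef_rot: [0.989, -0.147, 0.0, 0.0]
ft_force: [-0.8, -0.1, 0.0]
finger_gap: 0.275
gripper_force: 58.0
tip in hook mm [-2.6 -0.2  9.9] dyaw -0.08 ft [-0.8  -0.07  0.02] [0.12 0.   0.01] t 7.05
xy shift to best [-1.4 -0.1 -0. ]
tip in hook mm [-2.6 -0.2  9.9] dyaw -0.08 ft [-0.8  -0.07  0.02] [0.12 0.   0.01] t 7.05
xy shift to best [-1.4 -0.1 -0. ]
```

```bash
python3 -m creep '[[0,-0.001,0,0.001,0],[0,-0.001,0,0.003,0],[0,-0.001,0,0.005,0],[0,-0.001,0,0.005,0]]';python3 t.py; python3 -m creep '[[0,0,0,0.001,0],[0,0,0,0.003,0],[0,0,0,0.004,0],[0,0,0,0.004,0]]'; python3 t.py
```

```text
time: 7.45
eef_pos: [0.4662, -0.0524, 0.1615]
eef_rot: [0.989, -0.147, -0.0, -0.0]
ft_force: [-0.3, -0.5, -0.4]
finger_gap: 0.274
gripper_force: 58.0
tip in hook mm [-3.9 -0.2  4.5] dyaw -0.09 ft [-0.34 -0.46 -0.45] [ 0.03  0.02 -0.01] t 7.45
xy shift to best [-0.1 -0.2  0. ]
time: 7.85
eef_pos: [0.4664, -0.0525, 0.1578]
eef_rot: [0.989, -0.147, 0.0, 0.0]
ft_force: [-0.9, 0.1, 1.6]
finger_gap: 0.275
gripper_force: 58.0
tip in hook mm [-3.6 -0.2  0.8] dyaw -0.08 ft [-0.9   0.14  1.65] [ 0.03 -0.01 -0.03] t 7.85
xy shift to best [-0.4 -0.2 -0. ]
```

```bash
python3 -m creep '[[0,0,0,0.001,0],[0,0,0,0.003,0],[0,0,0,0.004,0],[0,0,0,0.004,0]]'; python3 t.py
```

```text
time: 8.25
eef_pos: [0.4664, -0.0525, 0.1537]
eef_rot: [0.989, -0.147, 0.0, -0.0]
ft_force: [-0.1, 1.1, 1.8]
finger_gap: 0.274
gripper_force: 58.0
tip in hook mm [-3.6 -0.2 -3.3] dyaw -0.08 ft [-0.1   1.14  1.78] [ 0.01 -0.15 -0.03] t 8.25
xy shift to best [-0.4 -0.1 -0. ]
```

```bash
python3 -m creep '[[0,0,0,0.002,0],[0,0,0,0.004,0],[0,0,0,0.006,0],[0,0,0,0.006,0]]'; python3 t.py; python3 -m creep '[[0,0,0,0.002,0],[0,0,0,0.004,0],[0,0,0,0.005,0],[0,0,0,0.005,0]]'; python3 t.py
```

```text
time: 8.65
eef_pos: [0.4661, -0.0524, 0.1474]
eef_rot: [0.989, -0.147, -0.0, -0.0]
ft_force: [-1.8, -0.7, 3.0]
finger_gap: 0.275
gripper_force: 58.0
tip in hook mm [-4.  -0.2 -9.6] dyaw -0.09 ft [-1.78 -0.71  3.04] [0.1  0.01 0.01] t 8.65
xy shift to best [-0.  -0.2  0. ]
time: 9.05
eef_pos: [0.4653, -0.0522, 0.1421]
eef_rot: [0.989, -0.147, -0.001, -0.0]
ft_force: [-4.7, 1.1, -1.4]
finger_gap: 0.274
gripper_force: 58.0
tip in hook mm [ -4.8  -0.3 -15.1] dyaw -0.08 ft [-4.7   1.11 -1.38] [0.25 0.64 0.02] t 9.05
xy shift to best [ 0.8 -0.2 -0. ]
```

```bash
python3 -m creep '[[0,0,0,0.001,0],[0,0,0,0.002,0],[0,0,0,0.002,0]]'; python3 t.py; python3 - <<'E'
from rig import bot
import cv2
im=bot.snapshot("wrist")[:,:,::-1];cv2.imwrite("pics/w6.png",im)
s=bot.snapshot("scene")[:,:,::-1]
import numpy as np
o=np.zeros((560,800,3),np.uint8);o[:,:400]=cv2.resize(im[70:210,205:305],(400,560),interpolation=2);o[:,400:]=cv2.resize(s[150:220,235:285],(400,560),interpolation=2)
cv2.imwrite("pics/w6c.png",o)
E
```

```text
time: 9.35
eef_pos: [0.4668, -0.0526, 0.1407]
eef_rot: [0.989, -0.147, 0.001, 0.0]
ft_force: [0.6, -0.1, -1.4]
finger_gap: 0.274
gripper_force: 58.0
tip in hook mm [ -3.2  -0.2 -16.2] dyaw -0.09 ft [ 0.64 -0.13 -1.44] [ 0.04  0.06 -0.02] t 9.35
xy shift to best [-0.8 -0.1 -0. ]
```

View pics/w6c.png

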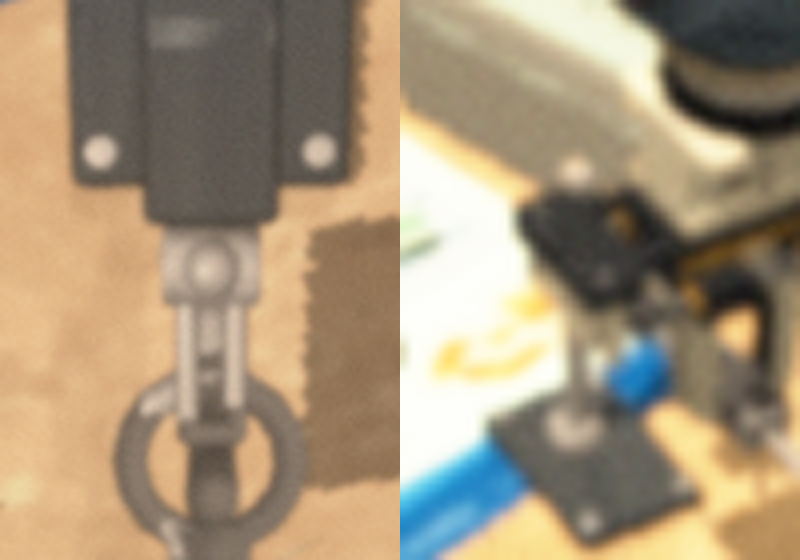

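The gate loop lies above the ring, so it has snapped shut and the force is gone. Now I'll rise to meet the gate.

```bash
python3 -m creep '[[0,-0.0005,0,-0.002,0],[0,-0.0005,0,-0.005,0],[0,-0.0005,0,-0.008,0],[0,-0.0005,0,-0.008,0],[0,-0.0005,0,-0.008,0]]'; python3 t.py
for i in 1 2 3; do python3 -m creep '[[0,0,0,0,0]]' | grep ft; done
```

```text
time: 9.95
eef_pos: [0.4659, -0.0523, 0.1489]
eef_rot: [0.989, -0.147, 0.0, 0.0]
ft_force: [-0.1, -0.6, -0.2]
finger_gap: 0.277
gripper_force: 58.0
tip in hook mm [-4.2 -0.2 -8.1] dyaw -0.09 ft [-0.08 -0.58 -0.21] [ 0.04 -0.03  0.02] t 9.95
xy shift to best [ 0.1 -0.1  0. ]
ft_force: [-0.1, -0.3, -1.0]
ft_force: [-0.0, 0.5, -1.6]
ft_force: [0.4, 0.1, -1.1]
```

```bash
for i in 1 2; do python3 -m creep '[[0,0,0,-0.0005,0],[0,0,0,-0.001,0],[0,0,0,-0.001,0]]' | egrep 'ft|pos'; done; python3 t.py
```

```text
eef_pos: [0.4659, -0.0523, 0.1498]
ft_force: [0.4, 0.2, 0.0]
eef_pos: [0.4659, -0.0523, 0.1508]
ft_force: [-0.4, -0.2, -0.4]
tip in hook mm [-4.2 -0.2 -6.2] dyaw -0.08 ft [-0.39 -0.23 -0.38] [ 0.07 -0.01 -0.01] t 10.85
xy shift to best [ 0.2 -0.1  0. ]
```

```bash
python3 -m creep '[[0,0,0,-0.0005,0],[0,0,0,-0.0005,0]]' | egrep 'ft|pos'; python3 -m creep '[[0,0,0,-0.0005,0],[0,0,0,-0.0005,0]]' | egrep 'ft|pos'
```

```text
eef_pos: [0.4659, -0.0523, 0.1513]
ft_force: [0.6, 0.6, 0.2]
eef_pos: [0.4659, -0.0523, 0.1518]
ft_force: [-1.1, 0.6, -0.8]
```

```bash
for i in 1 2 3; do python3 -m creep '[[0,0,0,-0.0005,0],[0,0,0,-0.0005,0]]' | egrep 'ft|pos'; done
```

```text
eef_pos: [0.4659, -0.0523, 0.1523]
ft_force: [-0.4, 0.4, 0.1]
eef_pos: [0.4659, -0.0523, 0.1528]
ft_force: [1.1, 0.1, -0.8]
eef_pos: [0.4658, -0.0523, 0.1532]
ft_force: [0.3, 0.5, -0.9]
```

```bash
for i in 1 2 3; do python3 -m creep '[[0,0,0,-0.0003,0],[0,0,0,-0.0003,0]]' | egrep 'ft|pos';python3 -m creep '[[0,0,0,0,0]]' | egrep 'ft'; done
```

```text
eef_pos: [0.4658, -0.0523, 0.1535]
ft_force: [0.9, -0.1, -2.3]
ft_force: [0.1, -0.5, -2.4]
eef_pos: [0.4658, -0.0523, 0.1537]
ft_force: [1.4, -0.4, -3.0]
ft_force: [2.3, -0.3, -4.2]
eef_pos: [0.4657, -0.0523, 0.154]
ft_force: [1.4, -1.2, -7.1]
ft_force: [1.1, 0.4, -5.4]
```

```bash
for i in 1 2 3 4 5; do python3 -m creep '[[0,0,0,0,0],[0,0,0,0,0]]' | egrep 'ft'; done; python3 t.py
```

```text
ft_force: [0.9, 0.2, -7.9]
ft_force: [1.0, -0.5, -6.6]
ft_force: [1.2, -0.7, -6.7]
ft_force: [0.8, -0.5, -6.4]
ft_force: [0.6, -0.6, -7.1]
tip in hook mm [-4.3 -0.2 -2.9] dyaw -0.08 ft [ 0.61 -0.6  -7.12] [ 0.07  0.18 -0.03] t 13.75
xy shift to best [ 0.3 -0.1 -0. ]
```

The pull is about 6 N (roughly −6.9 against a −0.6 baseline) and has held for over a second. I'll ease back slightly, hold, then lower towards the seat.

```bash
python3 -m creep '[[0,0,0,0.0001,0],[0,0,0,0.0001,0],[0,0,0,0.0001,0],[0,0,0,0.0001,0],[0,0,0,0.0001,0]]' | grep ft;  python3 -m creep '[[0,0,0,0,0],[0,0,0,0,0]]' | grep ft
python3 -m creep '[[0,0,0,0.001,0],[0,0,0,0.004,0],[0,0,0,0.008,0],[0,0,0,0.012,0],[0,0,0,0.016,0],[0,0,0,0.02,0],[0,0,0,0.022,0],[0,0,0,0.022,0]]'; python3 t.py
```

```text
ft_force: [0.2, -0.1, -6.4]
ft_force: [-0.1, 0.3, -6.1]
time: 15.25
eef_pos: [0.4657, -0.0523, 0.1317]
eef_rot: [0.989, -0.147, -0.0, -0.0]
ft_force: [-0.5, 0.5, -0.3]
finger_gap: 0.275
gripper_force: 58.0
tip in hook mm [ -4.3  -0.2 -25.3] dyaw -0.08 ft [-0.49  0.48 -0.31] [ 0.03  0.01 -0.02] t 15.25
xy shift to best [ 0.3 -0.2 -0. ]
```

Next I'll reduce the grip so the key can pitch, and lower in small steps while watching the force.

```bash
python3 -m creep '[[0,0,0,0,0],[0,0,0,0,0],[0,0,0,0,0]]' 4; python3 -m creep '[[0,0,0,0.001,0],[0,0,0,0.002,0],[0,0,0,0.003,0],[0,0,0,0.004,0]]' 4;python3 -m creep '[[0,0,0,0.001,0],[0,0,0,0.002,0],[0,0,0,0.003,0],[0,0,0,0.004,0]]' 4
```

```text
time: 15.55
eef_pos: [0.4659, -0.0523, 0.1322]
eef_rot: [0.989, -0.147, 0.0, 0.0]
ft_force: [-0.1, 0.1, -0.1]
finger_gap: 0.278
gripper_force: 4.0
time: 15.95
eef_pos: [0.4659, -0.0523, 0.128]
eef_rot: [0.989, -0.147, 0.0, 0.0]
ft_force: [-0.5, 0.4, -0.3]
finger_gap: 0.281
gripper_force: 4.0
time: 16.35
eef_pos: [0.4659, -0.0523, 0.124]
eef_rot: [0.989, -0.147, 0.0, 0.0]
ft_force: [0.0, -0.1, 0.6]
finger_gap: 0.278
gripper_force: 4.0
```

```bash
python3 -m creep '[[0,0.0005,0,0.001,0],[0,0.001,0,0.003,0],[0,0.0015,0,0.005,0],[0,0.002,0,0.007,0],[0,0.0025,0,0.008,0]]';python3 -m creep '[[0,0.001,0,0.001,0],[0,0.002,0,0.003,0],[0,0.003,0,0.005,0],[0,0.004,0,0.007,0],[0,0.004,0,0.008,0]]'
python3 - <<'E'
from rig import bot
import cv2,numpy as np
im=bot.snapshot("wrist")[:,:,::-1]
s=bot.snapshot("scene")[:,:,::-1]
o=np.zeros((560,800,3),np.uint8);o[:,:400]=cv2.resize(im[70:230,200:314],(400,560),interpolation=2);o[:,400:]=cv2.resize(s[160:230,235:285],(400,560),interpolation=2)
cv2.imwrite("pics/w7c.png",o)
E
```

```text
time: 16.85
eef_pos: [0.4682, -0.053, 0.1158]
eef_rot: [0.989, -0.147, -0.0, -0.0]
ft_force: [-0.2, 0.0, -0.6]
finger_gap: 0.28
gripper_force: 4.0
time: 17.35
eef_pos: [0.4723, -0.0543, 0.1079]
eef_rot: [0.989, -0.147, 0.0, 0.0]
ft_force: [1.1, -0.8, 0.5]
finger_gap: 0.28
gripper_force: 4.0
```

View pics/w7c.png

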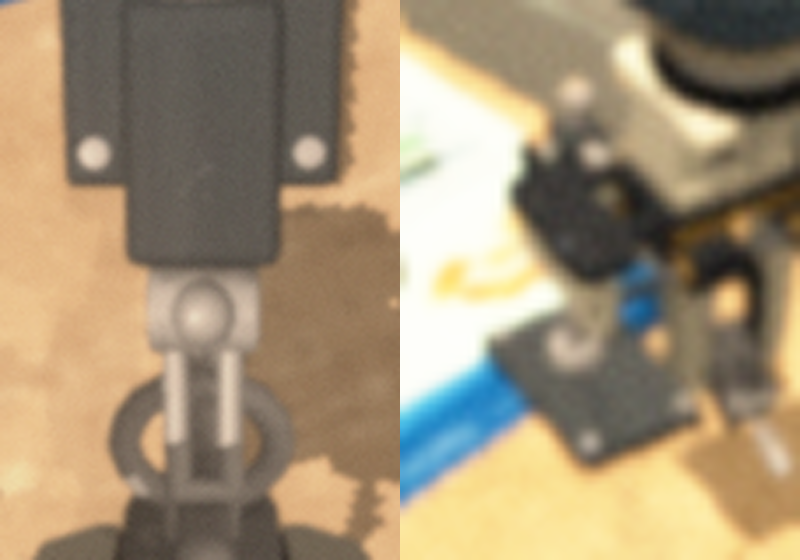

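The key has pitched down about 30°, the ring is in the bow and the gate is shut. Releasing.

```bash
python3 -m creep '[[0.4,0,0,0,0],[0.6,0,0,0,0],[0.7,0,0,0,0],[0.7,0,0,0,0],[0.7,0,0,0,0],[0.7,0,0,0,0],[0.7,0,0,0,0],[0.7,0,0,0,0]]'
python3 -m creep '[[0.7,-0.02,0,0,0],[0.7,-0.05,0,0,0],[0.7,-0.08,0,-0.01,0],[0.7,-0.1,0,-0.04,0],[0.7,-0.1,0,-0.07,0],[0.7,-0.1,0,-0.10,0],[0.7,-0.1,0,-0.1,0],[0.7,-0.1,0,-0.1,0]]'
for i in 1 2 3 4 5 6; do python3 -m creep '[[0.7,0,0,0,0],[0.7,0,0,0,0],[0.7,0,0,0,0],[0.7,0,0,0,0],[0.7,0,0,0,0],[0.7,0,0,0,0],[0.7,0,0,0,0],[0.7,0,0,0,0]]' >/dev/null; done
python3 - <<'E'
from rig import bot
import cv2,numpy as np
S=[]
for i in range(8): S.append(bot.snapshot("wrist").astype(int))
print([int((abs(S[i+1]-S[i]).max(2)>40).sum()) for i in range(7)])
im=S[-1][:,:,::-1].astype(np.uint8);s=bot.snapshot("scene")[:,:,::-1]
o=np.zeros((560,800,3),np.uint8);o[:,:400]=cv2.resize(im[0:168,190:310],(400,560),interpolation=2);o[:,400:]=cv2.resize(s[160:230,235:285],(400,560),interpolation=2)
cv2.imwrite("pics/w8c.png",o);print(bot.get_obs()['time'])
E
```

```text
time: 18.25
eef_pos: [0.472, -0.0542, 0.108]
eef_rot: [0.989, -0.147, -0.0, -0.0]
ft_force: [0.2, -0.3, 0.5]
finger_gap: 0.697
gripper_force: 0.0
time: 19.05
eef_pos: [0.3764, -0.0251, 0.208]
eef_rot: [0.989, -0.147, 0.0, 0.0]
ft_force: [-0.4, 1.0, -0.3]
finger_gap: 0.698
gripper_force: 0.0
[24, 0, 19, 27, 0, 2, 0]
24.3
```

View pics/w8c.png

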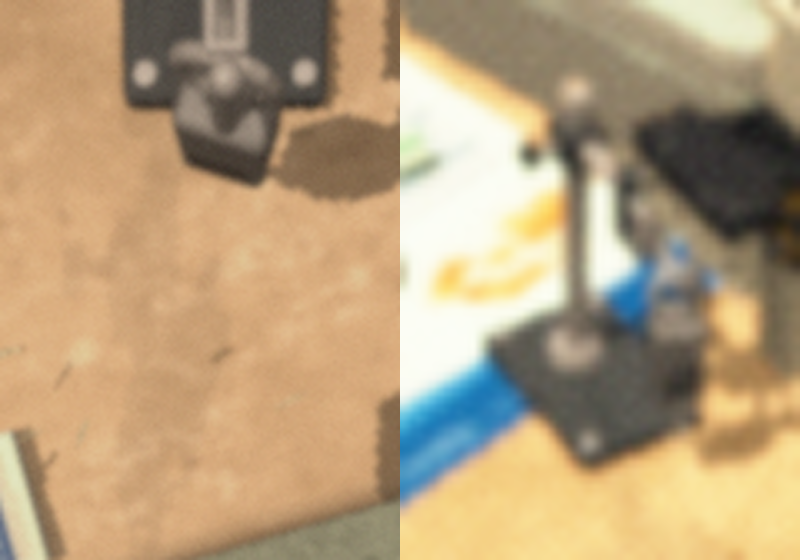

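The key hangs from the hook with the grip down and the gate shut. I'll let any remaining swing die out before handing in.

```bash
for i in 1 2 3 4 5 6 7 8 9 10 11 12 13 14 15; do python3 -m creep '[[0.7,0,0,0,0],[0.7,0,0,0,0],[0.7,0,0,0,0],[0.7,0,0,0,0],[0.7,0,0,0,0],[0.7,0,0,0,0],[0.7,0,0,0,0],[0.7,0,0,0,0]]' >/dev/null; done
python3 - <<'E'
from rig import bot
import numpy as np
S=[bot.snapshot("wrist")[0:60,235:280].astype(int) for i in range(8)]
print([round(float(abs(S[i+1]-S[i]).mean()),2) for i in range(7)],bot.get_obs()['time'])
print(bot.close_job())
E
```

```text
[1.88, 1.9, 1.92, 1.93, 1.94, 1.88, 1.92] 36.7
the job is handed in; nothing more can be done
None
```

The key was snapped into the hook, pulled up against the shut gate with about 5.5 to 6.5 N for over a second, then released; it hangs still, grip down, and the job was handed in at about 37 s (no verdict was returned).

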